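# Press the lever to raise the chute flap and let the pipe offcut roll out

### The job

Press down the long end of the steel lever with your fingertips so that its short end raises the heavy flap of the offcut chute, and keep it down until the pipe offcut has rolled out under the flap to the chute's end stop. Then ease the lever back up so that the flap comes down gently without slamming, and leave it shut with the lever still resting on its pivot. Do not pick up or unseat the lever, touch only the lever, and leave the things lying round about where they are.

Things in the scene. Friction and masses are not known exactly. Their poses are not given: they have to be found in the camera images.
- chute: Fixed steel chute, 300 mm long, 80 mm wide, along its own y, sloping 8 degrees down to -y. Origin on the bench under the middle of the flap's free edge, z up. Channel 70 mm wide, walls 26 mm above its floor, which is 30 mm up at y = 0. End stop at y = -128 mm, up to z = 50 mm; grey hood 137 mm high at y = 95 to 175 mm. The lever's pivot stand is at x = 95, y = -72 mm.
- flap (a joint): Hinge of the heavy flap (2.3 kg dark plate 86 x 110 x 14 mm, a skirt below its free edge bars the channel). Radians: 0 shut, grows as the free edge rises. Hinge pin along chute x at chute y = 100, z = 120 mm. The offcut passes from about 0.28; with the lever's long end down on the bench it reads about 0.42. Its weight shuts it; falling faster than 2 rad/s is slamming.
- flap_edge (a point): Middle of the flap's free edge, on the axis of a 14 mm round bar along the chute's x axis; this bar sticks out over the lever to chute x = 112 mm and rests on the lever's short end. 69 mm above the bench when shut.
- pivot (a point): Centre of the fixed 12 mm pivot rod (along the chute's x axis, 60 mm above the bench) that the lever rests on, between two cheek plates 25 mm apart inside and 81 mm high.
- lever: Loose steel bar 20 x 20 x 297 mm, 0.35 kg, over the pivot rod, parallel to the chute; lugs and cheeks keep it seated. Origin at the rod's centre, axes parallel to the chute's at the start, when the bar slopes up 20 degrees to its long end (205 mm, to -y); short end 92 mm to +y. Pressed with about 3 to 10 N it turns about x by up to 39 degrees, to the bench; the flap's weight drives it back up.
- lever_pad (a point): Centre of the upper face of the flat press plate (44 mm wide, 50 mm long, 6 mm thick) on the lever's long end; about 152 mm above the bench at rest, about 32 mm when right down. It moves on an arc of about 183 mm radius about the pivot, in the upright plane through the lever. Free space all round and above it.
- slug: Pipe offcut: loose steel tube 36 mm in diameter, 60 mm long, 0.3 kg, lying across the channel (axis along its own x) behind the flap's skirt, at chute y = 27 mm. Origin at its centre. Once the flap is up it rolls down by itself in about a second and stops against the end stop, centre near chute y = -110 mm.
- spanner: Bystander: spanner 170 mm long lying on the bench beyond the lever. Origin at the underside of its middle.
- jar: Bystander: closed white jar, 60 mm in diameter, 75 mm high, standing past the low end of the chute. Origin at the middle of its underside.
- collar: Bystander: short steel tube collar 60 mm in diameter, 40 mm high, standing beyond the lever's short end. Origin at the middle of its underside.

How it is judged:
By the outcome, as a careful person would: the job done as asked, in the order asked, and still so for the second after the job is handed in, with the robot touching nothing.
It also fails if it takes over 38 s, if anything falls off the work surface, if the arm or the gripper's body presses on something with over 40 N, if the wrist force passes 120 N, or if a joint passes its speed limit or range.

### The arm

A 6-joint arm with a two-finger parallel gripper is mounted at the origin on the work surface. World frame = base frame: x ahead of the robot, y to its left, z up, the work surface at z = 0. Lengths are in m, angles in degrees, forces in N, time in s.
With the tool pointing down it reaches from about 0.375 to 0.75 m from the base axis. Payload 9 kg.
Tool frame: the origin (TCP) lies where the fingers leave the gripper's body, on its centre line; the fingertips stand 73 mm ahead of it and the grasp point (between the pads) lies 54 mm ahead of it (robot.tip_reach is the distance from the TCP to the fingertips, in m); z points along the fingers, y is the direction in which the jaws open and shut (so a half turn about z gives the same grasp; the last joint's range is limited). The gripper opens to 85 mm and grips with 20 to 120 N. Pads are 22 mm wide; open, the fingers measure 114 mm over their backs; the gripper's body (76 mm by 85 mm) begins 54 mm behind the grasp point. The pads swing forward as they close: fully open they stand 13 mm farther back than shut.
Start: joints at [-79.395, 5.964, 5.575, 89.605, 0, 77.527], TCP at [0.235, -0.552, 0.304] pointing down, gripper open.
Joint ranges: [-171.21, 171.21], [-48.23, 106.86], [-62.78, 66.21], [-105.2, 120.99], [-86.42, 89.51], [-180, 180]. Speed limits (degrees/s): [127.2, 127.2, 147.25, 180, 180, 180].

### API

Orientations are given as [roll, pitch, yaw] about the fixed x, y, z axes, in that order (R = Rz(yaw) Ry(pitch) Rx(roll)).
In Python, from plant import robot gives the robot as it stands. Calls block until the motion is done:
- robot.move_pose(position, orientation): joint-space move of the TCP to a pose.
- robot.line_to(position, vel=0.15, rotation=None, guard=None): straight line of the TCP; rotation=None keeps the orientation; vel is the mean speed in m/s. With guard (N) it stops when the force on the tool has changed by that much, and returns True; else False.
- robot.goto_joints(angles): joint-space move.
- robot.set_gripper(opening): finger opening in m; the grip force is fixed at half the most; returns when the fingers have stopped.
- robot.pause(seconds).
- robot.ik(position, orientation): joint angles nearest the present ones, or None.
- robot.observe(): the state.
- robot.grab_frame(name): name is "scene" or "top"; returns the picture (400x640x3 uint8, blue, green, red); there is no depth.
- robot.get_calibration(name): a dict with "vertical_fov" (degrees; the focal length in pixels is half the picture's height over the tangent of half this angle, whatever the lens; pixels are square), "cx", "cy" (the principal point, pixels), "k1" (the pictures are not rectified: a ray, as slopes to the right and down, at radius r is drawn at 1 + k1 r^2 times it, then the intrinsics apply), "rvec" (rotation vector, rad) and "tvec" (3), from world to camera coordinates, as OpenCV has them. Camera axes: x right, y down, z forward; pixel columns grow to the right and rows downward; lengths in m; the calibration is good to about 2 mm. A picture is of the moment at which its call begins. get_calibration takes no time and is no camera call.
A pose or a line that the arm cannot do raises robot.IKError and nothing moves.
- robot.job_done(): hands the job in, once; it reports no verdict.
The state is a dict: "time": time; "q": joint angles; "qvel": joint speeds; "joint_torque": joint torques, N m; "tool_pos": TCP position; "tcp_rot": TCP orientation; "ft_force": force on the tool from outside, world axes, zero at the start; "torque": the same for the moment, N m; "gripper_width": finger opening in m.
Only numpy, scipy, OpenCV 4.12 (cv2) and the standard library are available. Lean on these libraries where they do the work, as an engineer would, in place of code of your own. Each camera call takes 0.05 s, during which the arm holds its last target.

## Working session

There is one attempt and no reset: what is moved stays moved. The work goes in short steps, each a Python script; the robot and the scene stay as the last script left them, time stands still between calls to the robot, and variables do not carry over. Pictures are saved under pics/ and viewed, and the job is handed in when it is done.

```bash
mkdir -p pics; ls; python3 - <<'E'
from plant import robot
import cv2
for n in("scene","top"):
    cv2.imwrite(f"pics/{n}0.png",robot.grab_frame(n)); print(n,robot.get_calibration(n))
o=robot.observe(); print(o); print(robot.tip_reach)
E
```

```text
pics
scene {'vertical_fov': 48.98026764405383, 'cx': 310.7757031148422, 'cy': 196.4573844228258, 'k1': -0.035292148906255025, 'rvec': array([ 1.99235095,  1.41877112, -0.57772338]), 'tvec': array([-0.25626518, -0.28418523,  1.57682287])}
top {'vertical_fov': 53.50788497092997, 'cx': 319.4181480015506, 'cy': 206.66364336735086, 'k1': -0.045566565688816486, 'rvec': array([ 2.17634746, -2.16307306,  0.06387249]), 'tvec': array([0.07942413, 0.56612851, 0.95492002])}
{'time': 0.1, 'q': array([-7.93940505e+01,  5.99500319e+00,  5.53247673e+00,  8.96059798e+01,
       -8.14102865e-04,  7.75288204e+01]), 'qvel': array([-0.0426119 , -0.11245573,  0.16940078, -0.08588664, -0.01568229,
        0.06967807]), 'joint_torque': array([ 5.18488465e-03, -5.58205426e+01,  5.04722786e+01,  1.29845546e-02,
       -3.29616487e-04,  2.45834730e-05]), 'tool_pos': array([ 0.23516704, -0.55175709,  0.30321126]), 'tcp_rot': array([-1.79932934e+02, -1.39989195e-02,  2.30771214e+01]), 'ft_force': array([-0.75419833,  0.55303481,  0.61811949]), 'torque': array([-0.03967946,  0.01455328,  0.0651203 ]), 'gripper_width': 0.08559174321130215}
0.0726
```

View pics/scene0.png

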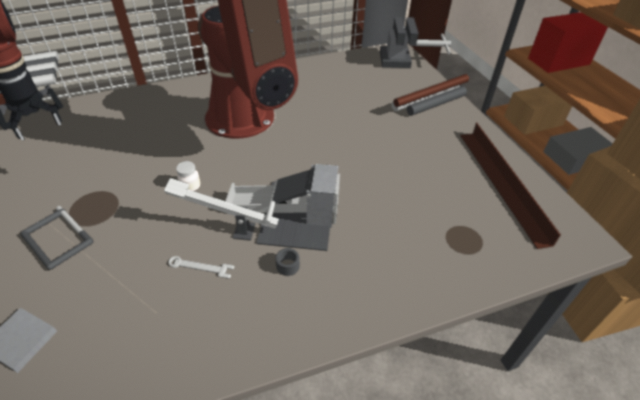

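View pics/top0.png

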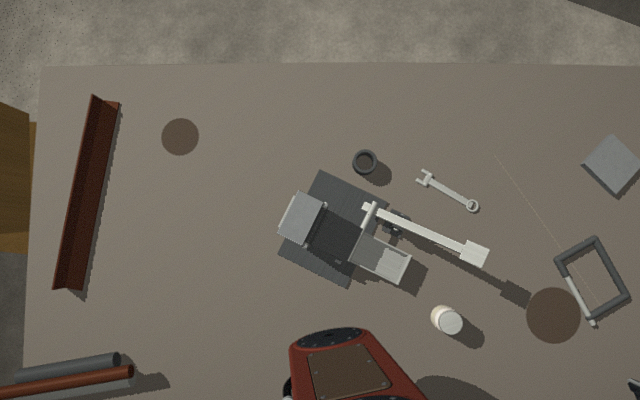

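```bash
python3 - <<'E'
import cv2
a=cv2.imread("pics/top0.png")[160:300,260:500]; cv2.imwrite("pics/tc.png",cv2.resize(a,None,fx=3.3,fy=3.3,interpolation=cv2.INTER_CUBIC))
a=cv2.imread("pics/scene0.png")[150:280,150:350]; cv2.imwrite("pics/sc.png",cv2.resize(a,None,fx=4,fy=4,interpolation=cv2.INTER_CUBIC))
E
```

```text
(no output)
```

View pics/tc.png

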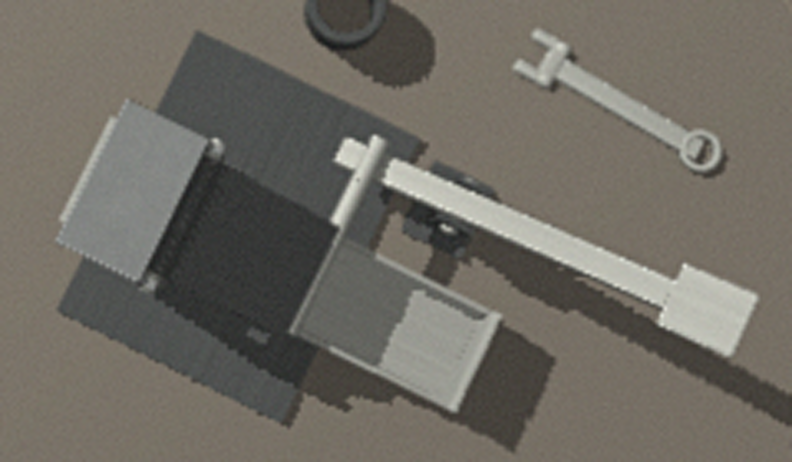

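View pics/sc.png

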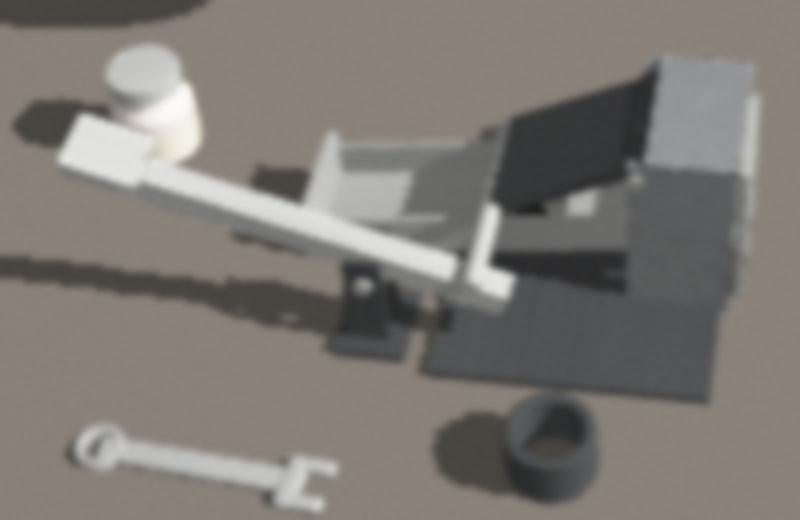

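```bash
cat > h.py <<'E'
import numpy as np, cv2
from scipy.optimize import least_squares
def proj(c,P):
    R,_=cv2.Rodrigues(c["rvec"]); p=np.asarray(P)@R.T+np.ravel(c["tvec"])
    s=p[:,:2]/p[:,2:]; s=s*(1+c["k1"]*(s**2).sum(1,keepdims=True))
    f=200/np.tan(np.radians(c["vertical_fov"]/2)); return s*f+[c["cx"],c["cy"]]
def ch(x,P):
    c,s=np.cos(x[2]),np.sin(x[2]); P=np.asarray(P,float)
    return np.c_[x[0]+c*P[:,0]-s*P[:,1],x[1]+s*P[:,0]+c*P[:,1],P[:,2]]
E
python3 - <<'E'
from plant import robot
from h import *
d=np.array([0,-np.cos(np.radians(20)),np.sin(np.radians(20))])
pc=np.array([95,-230,152.])
pad=[pc+[sx*22,0,0]+sd*25*d for sx,sd in((1,-1),(1,1),(-1,1),(-1,-1))]
T=np.array([(680,263),(757,295),(733,356),(660,320),(128-0,191),(377,140)])
T[4]=np.mean([(128,100),(213,140),(138,283),(57,240)],0)
T=T/3.3+[260,160]-.35
S=np.array([(160,145),(85,115),(58,158),(138,187)])/4+150-.37
PT=np.array(pad+[(0,135,137),(112,2.5,76)])/1e3
# order in top: which pad corner is which -> try both
ct,cs=robot.get_calibration("top"),robot.get_calibration("scene")
best=None
import itertools
for perm in ([0,1,2,3],[3,2,1,0]):
  for sp in itertools.permutations(range(4)):
    if sp[0]!=0 and 0: continue
    Ps=PT[list(sp)]; Pt=np.vstack([PT[perm],PT[4:]])
    def r(x): return np.r_[(proj(ct,ch(x,Pt))-T).ravel(),(proj(cs,ch(x,Ps))-S).ravel()]
    for y0 in (0,1.5,3,4.5):
      o=least_squares(r,[.5,0,y0])
      if best is None or o.cost<best[0].cost: best=(o,perm,sp)
o,perm,sp=best
print(o.x,np.degrees(o.x[2]),o.cost,perm,sp); print(o.fun.reshape(-1,2).round(1))
print(ch(o.x,[pc/1e3,[.095,-.072,.06]]))
E
```

```text
[4.73240542e-01 8.65333994e-04 5.83240442e+00] 334.1721579515914 6.157103714735101 [0, 1, 2, 3] (3, 2, 1, 0)
[[ 0.7 -0.6]
 [ 0.4 -0.5]
 [-1.  -0. ]
 [-1.8  0.6]
 [-0.2  0.5]
 [ 0.2 -1. ]
 [-0.6 -1.7]
 [-0.9 -0.5]
 [-0.2  0.8]
 [-0.6 -0.1]]
[[ 0.45854696 -0.24754783  0.152     ]
 [ 0.52738259 -0.10533089  0.06      ]]
```

```bash
cat >> h.py <<'E'
from scipy.spatial.transform import Rotation as Ro
X=[0.47324,0.000865,np.radians(334.17-360)]
PIV=ch(X,[[.095,-.072,.06]])[0]; EX=np.array([np.cos(X[2]),np.sin(X[2]),0]); H=np.array([np.sin(X[2]),-np.cos(X[2]),0]); Z=np.array([0,0,1.])
PHI0=np.arcsin(92/183)
def pose(th,off=0.):   # th = lever elevation deg; off = tip height over pad
    t=np.radians(th); ph=PHI0+t-np.radians(20)
    n=-np.sin(t)*H+np.cos(t)*Z
    p=PIV+.183*(np.cos(ph)*H+np.sin(ph)*Z)+(.0726+off)*n
    x=np.cos(t)*H+np.sin(t)*Z; x=-x  # tool x
    R=np.c_[x,np.cross(-n,x),-n]
    return p,Ro.from_matrix(R).as_euler("xyz",degrees=True)
def st(o): return [round(o["time"],2),o["tool_pos"].round(4).tolist(),o["ft_force"].round(1).tolist(),round(o["gripper_width"],3)]
E
python3 - <<'E'
from plant import robot
from h import *
for th,off in((20,.04),(20,0),(0,0),(-10,0),(-19,0)):
    p,r=pose(th,off); print(th,p.round(3),r.round(1),np.round(robot.ik(p,r),1))
ct=robot.get_calibration("top")
# jar by top centre z=.075 at pixel
o=least_squares(lambda v:(proj(ct,[[v[0],v[1],.075]])-[450,320])[0],[.4,-.2]); print("jar",o.x)
E
```

```text
20 [ 0.475 -0.213  0.258] [180.   20.   64.2] [-29.8  -7.3 -13.8  82.  -20.   85.8]
20 [ 0.469 -0.225  0.22 ] [180.   20.   64.2] [-31.3  -7.5 -17.9  77.6 -19.9  84.2]
0 [ 0.449 -0.267  0.165] [180.    0.   64.2] [-45.1  -6.4 -21.2  75.2   0.   70.7]
-10 [ 0.442 -0.281  0.132] [180.  -10.   64.2] [-50.9  -1.9 -20.8  75.3   9.   64.6]
-19 [ 0.438 -0.289  0.101] [180.  -19.   64.2] [-55.2   4.2 -19.3  76.2  16.5  59.2]
jar [ 0.30289228 -0.21891453]
```

```bash
python3 - <<'E'
from plant import robot
from h import *
robot.set_gripper(0.0); print(st(robot.observe()))
robot.move_pose(*[list(v) for v in pose(20,.04)]); print(st(robot.observe()))
p,r=pose(20,.012); robot.line_to(list(p),vel=.08); print(st(robot.observe()))
for n in("scene","top"): cv2.imwrite(f"pics/{n}1.png",robot.grab_frame(n))
a=cv2.imread("pics/top1.png")[160:300,260:500]; cv2.imwrite("pics/tc1.png",cv2.resize(a,None,fx=3.3,fy=3.3,interpolation=cv2.INTER_CUBIC))
a=cv2.imread("pics/scene1.png")[150:280,150:350]; cv2.imwrite("pics/sc1.png",cv2.resize(a,None,fx=4,fy=4,interpolation=cv2.INTER_CUBIC))
E
```

```text
[0.87, [0.2352, -0.552, 0.3039], [0.9, -0.5, 0.8], 0.0]
[2.35, [0.4751, -0.214, 0.258], [-0.3, -1.0, 0.4], 0.0]
[2.85, [0.4706, -0.2218, 0.2309], [-0.0, 0.1, -0.1], -0.0]
```

View pics/tc1.png

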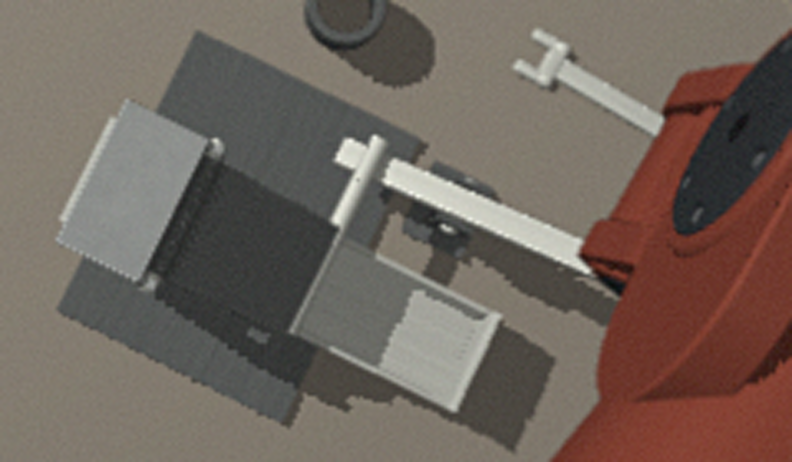

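View pics/sc1.png

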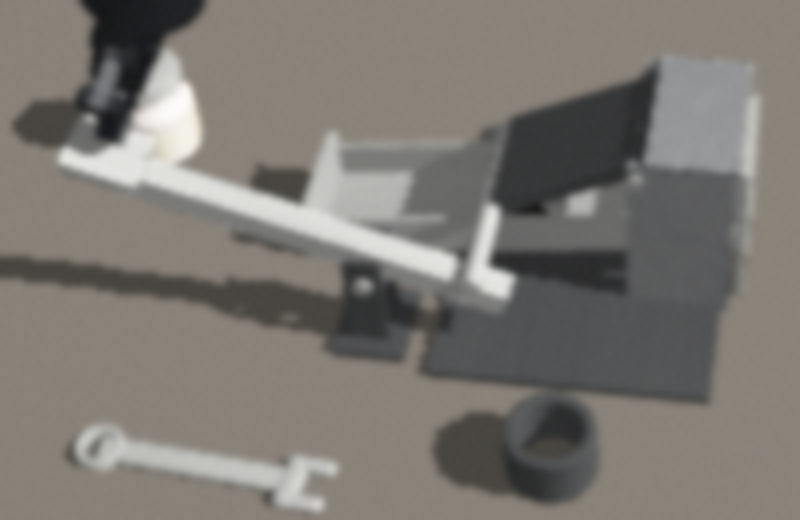

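```bash
python3 - <<'E'
from plant import robot
from h import *
p,r=pose(20,-.012); hit=robot.line_to(list(p),vel=.02,guard=2.0)
o=robot.observe(); print(hit,st(o))
n=(pose(20,0)[0]-pose(20,-1)[0])
off=float((np.array(o["tool_pos"])-pose(20,0)[0])@n); print("off",off)
off=float(np.clip(off,-.012,.012))
if hit:
    for th in np.arange(14,-13,-4.):
        p,r=pose(th,off); h=robot.line_to(list(p),vel=.045,rotation=list(r),guard=25)
        print(th,h,st(robot.observe()))
        if h: break
    for n in("scene","top"): cv2.imwrite(f"pics/{n}2.png",robot.grab_frame(n))
    a=cv2.imread("pics/top2.png")[160:300,260:500]; cv2.imwrite("pics/tc2.png",cv2.resize(a,None,fx=3.3,fy=3.3,interpolation=cv2.INTER_CUBIC))
    a=cv2.imread("pics/scene2.png")[150:280,150:350]; cv2.imwrite("pics/sc2.png",cv2.resize(a,None,fx=4,fy=4,interpolation=cv2.INTER_CUBIC))
open("off.txt","w").write(str(off))
E
```

```text
True [3.72, [0.4687, -0.2263, 0.2173], [0.0, -0.3, 4.0], -0.0]
off -0.003092003003576677
14.0 False [4.35, [0.4625, -0.2403, 0.2032], [2.5, 3.9, 6.6], 0.0]
10.0 False [4.83, [0.458, -0.2489, 0.1918], [2.2, 3.3, 4.8], -0.0]
6.0 False [5.3, [0.4539, -0.2569, 0.1801], [1.8, 1.9, 3.5], -0.0]
2.0 False [5.78, [0.4504, -0.2642, 0.1681], [1.5, 0.8, 3.2], -0.0]
-2.0 False [6.25, [0.4474, -0.2705, 0.1556], [1.3, 2.1, 3.5], 0.0]
-6.0 False [6.72, [0.4448, -0.2762, 0.1428], [1.0, 1.0, 5.2], 0.0]
-10.0 False [7.2, [0.4426, -0.281, 0.1294], [1.0, -0.0, 6.6], 0.0]
```

View pics/sc2.png

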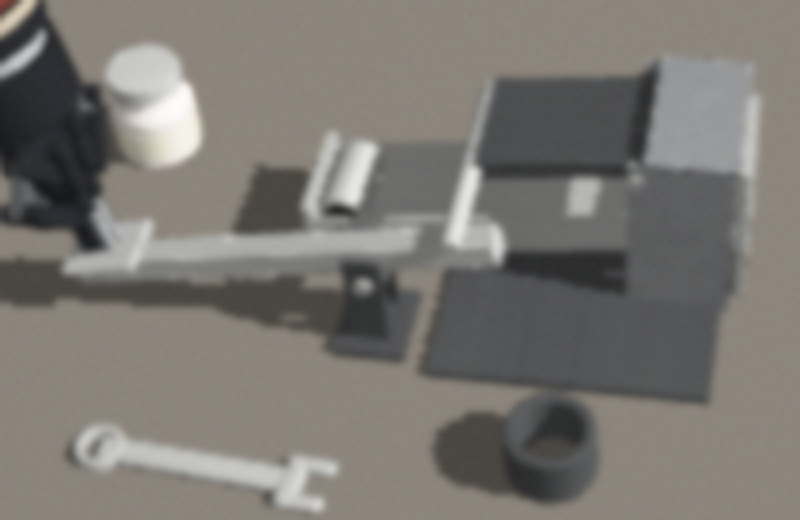

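View pics/tc2.png

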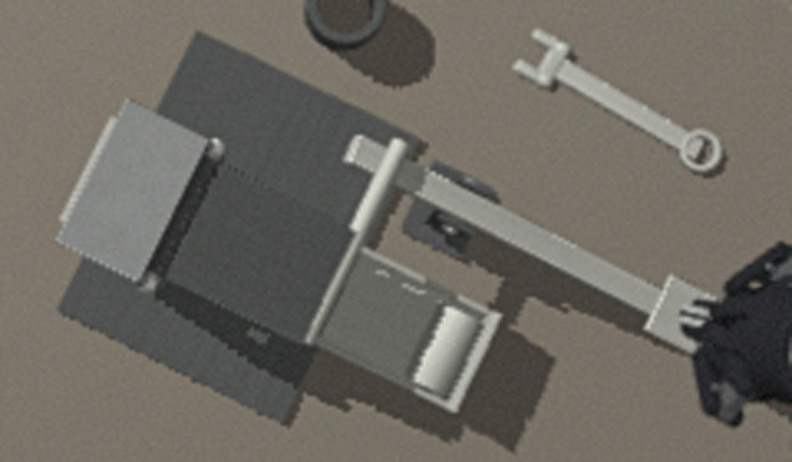

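The flap is up. The offcut lies by the end stop, at about (350,175) in the scene crop and (447,348) in the top crop. I'll hold briefly to confirm it has settled.

```bash
python3 - <<'E'
from plant import robot
from h import *
robot.pause(1.0); print(st(robot.observe()))
for n in("scene","top"): cv2.imwrite(f"pics/{n}3.png",robot.grab_frame(n))
a=cv2.imread("pics/top3.png")[220:300,340:440]; b=cv2.imread("pics/top2.png")[220:300,340:440]
cv2.imwrite("pics/tc3.png",cv2.resize(np.hstack([b,a]),None,fx=4,fy=4,interpolation=cv2.INTER_CUBIC))
ct=robot.get_calibration("top")
c=proj(ct,ch(X,[[0,-.110,.030-.110*np.tan(np.radians(8))+.018/np.cos(np.radians(8))]])); print("expected slug centre px crop",(c-[340,220])*4)
E
```

```text
[8.3, [0.4427, -0.281, 0.1297], [0.9, 0.1, 5.1], -0.0]
expected slug centre px crop [[215.87084625 178.96621465]]
```

View pics/tc3.png

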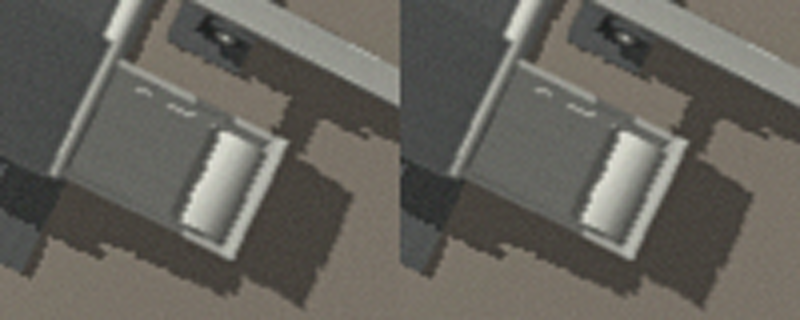

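The two frames match: the offcut is at rest against the end stop, at about (217,183), where I expected it. Next I ease the lever up.

```bash
python3 - <<'E'
from plant import robot
from h import *
off=float(open("off.txt").read())
for th in list(np.arange(-6,15,4.))+[17,19]:
    p,r=pose(th,off); robot.line_to(list(p),vel=.035 if th<15 else .02,rotation=list(r))
    print(th,st(robot.observe()))
for d in (.0,.004,.008,.012):
    p,r=pose(20,off+d); robot.line_to(list(p),vel=.015,rotation=list(r)); print(d,st(robot.observe()))
p,r=pose(20,.06); robot.line_to(list(p),vel=.08)
# clear away to the start pose
robot.goto_joints([-79.395,5.964,5.575,89.605,0,77.527]); print(st(robot.observe()))
for n in("scene","top"): cv2.imwrite(f"pics/{n}4.png",robot.grab_frame(n))
a=cv2.imread("pics/top4.png")[160:300,260:500]; cv2.imwrite("pics/tc4.png",cv2.resize(a,None,fx=3.3,fy=3.3,interpolation=cv2.INTER_CUBIC))
a=cv2.imread("pics/scene4.png")[150:280,150:350]; cv2.imwrite("pics/sc4.png",cv2.resize(a,None,fx=4,fy=4,interpolation=cv2.INTER_CUBIC))
E
```

```text
-6.0 [8.97, [0.4449, -0.2764, 0.1431], [-1.5, -3.5, 4.5], 0.0]
-2.0 [9.53, [0.4477, -0.2703, 0.1563], [-2.0, -3.7, 5.6], -0.0]
2.0 [10.1, [0.4509, -0.2639, 0.169], [-2.4, -3.0, 5.1], 0.0]
6.0 [10.67, [0.4544, -0.2565, 0.181], [-1.3, -1.9, 4.4], 0.0]
10.0 [11.23, [0.4582, -0.2486, 0.1925], [-0.1, -1.7, 4.9], -0.0]
14.0 [11.8, [0.4624, -0.2399, 0.2033], [-0.5, -1.4, 5.4], 0.0]
17 [12.49, [0.4656, -0.2332, 0.2107], [-1.0, -1.9, 4.8], 0.0]
19 [13.0, [0.468, -0.2284, 0.2156], [-0.9, -1.7, 5.7], -0.0]
0.0 [13.39, [0.469, -0.2258, 0.2173], [0.2, 0.2, 5.6], -0.0]
0.004 [13.81, [0.4693, -0.225, 0.2208], [-0.6, 0.0, -0.1], -0.0]
0.008 [14.22, [0.4701, -0.2239, 0.225], [-0.0, -0.3, 0.5], -0.0]
0.012 [14.64, [0.4707, -0.2226, 0.2287], [-0.8, -0.2, 0.1], 0.001]
[16.93, [0.2361, -0.5513, 0.3038], [0.1, 0.1, -0.5], 0.001]
```

View pics/tc4.png

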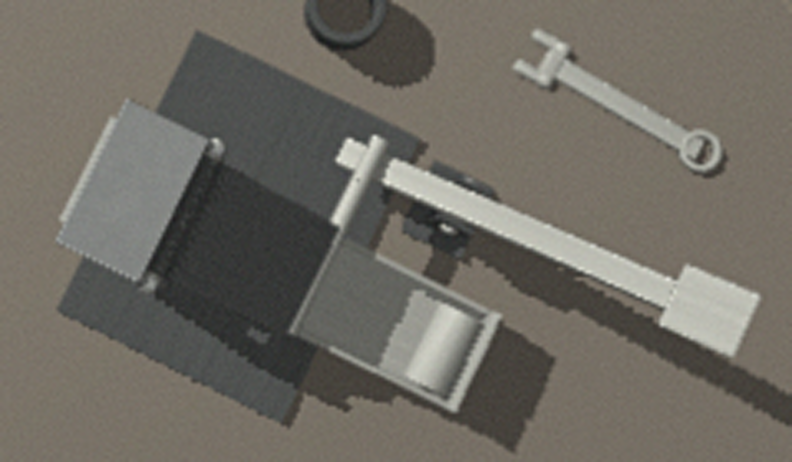

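View pics/sc4.png

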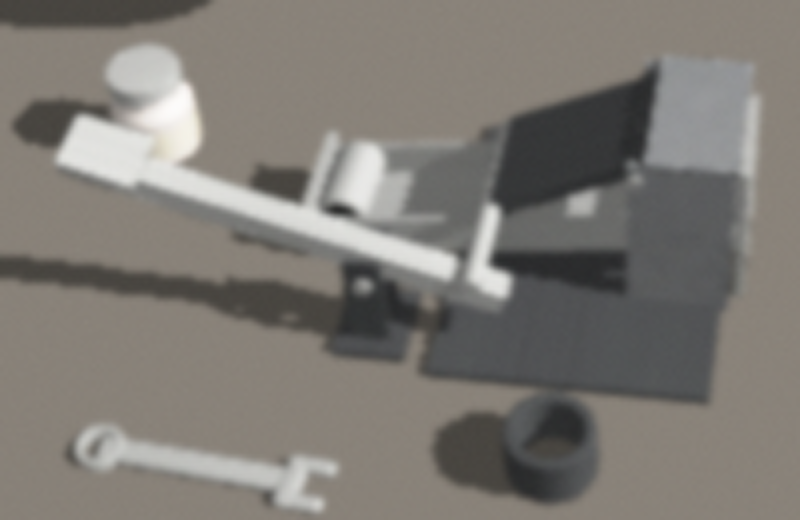

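The flap is shut: its bar end is at (377,140) in the top crop, as at the start. The lever is back on its pivot with the pad at about (710,310), the offcut is against the stop, and the bystanders haven't moved. I'm handing the job in.

```bash
python3 - <<'E'
from plant import robot
robot.job_done(); print(robot.observe()["time"])
E
```

```text
the job is handed in; nothing more can be done
the job is handed in; nothing more can be done
```

The job is done and handed in at about 17 s of the 38 s allowed. With the fingers closed, I pressed the lever pad down along its arc and held it until the offcut had rolled to the end stop. Then I eased the lever back up over about 5 s, lifted off and moved clear.

**Last checks:**
- **Offcut:** two pictures taken about a second apart show it at rest against the end stop. It was still there in the final pictures.
- **Flap:** it is shut, with its bar end at the same pixel as at the start. I did not measure its speed. The fingertips stayed loaded at about 5 N all the way up, so it came down at the arm's slow pace, with no sign of a slam.
- **Lever:** it rests on its pivot in its starting pose to within about a pixel. That is roughly 2 mm, so a small slide along its length can't be ruled out.
- **Forces and bystanders:** the highest reading between moves was about 8 N. The spanner, jar and collar are where they started.

No check failed or disagreed.

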